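Shut and lock the washer-tray bin with its cam knob

ROBOT

A 6-joint arm with a two-finger parallel gripper is mounted at the origin on the work surface. World frame = base frame: x ahead of the robot, y to its left, z up, the work surface at z = 0. Lengths are in m, angles in rad, forces in N, time in s.
With the tool pointing down it reaches from about 0.375 to 0.825 m from the base axis. Payload 5.5 kg.
Tool frame: the origin (TCP) lies between the finger pads; the fingertips stand ahead of it and the grasp point (between the pads) lies 5 mm behind it (robot.finger_overhang is the x of the fingertips in the tool frame, in m); x points along the fingers, y is the direction in which the jaws open and shut, and the axes are right-handed (so a half turn about x gives the same grasp; the last joint's range is limited). The gripper opens to 85 mm and grips with 20 to 120 N. Pads are 22 mm wide; open, the fingers measure 114 mm over their backs; the gripper's body (76 mm by 85 mm) begins 54 mm behind the grasp point. The pads swing forward as they close: fully open they stand 13 mm farther back than shut.
Start: joints at [-1.214, 0.314, -0.047, 1.21, 0, 1.571], TCP at [0.21, -0.562, 0.245] pointing down, gripper open.
Joint ranges: [-2.67, 2.67], [-0.69, 1.73], [-1.03, 1.25], [-2.08, 2.16], [-1.42, 1.45], [-3.14, 3.14]. Speed limits (rad/s): [2.39, 2.39, 3.01, 3.14, 3.14, 3.14].

INTERFACE

Orientations are given as [roll, pitch, yaw] about the fixed x, y, z axes, in that order (R = Rz(yaw) Ry(pitch) Rx(roll)).
In Python, from workcell import robot gives the robot as it stands. Calls block until the motion is done:
- robot.goto(position, orientation): joint-space move of the TCP to a pose.
- robot.line_to(position, feed=0.15, rotation=None, max_force=None): straight line of the TCP; rotation=None keeps the orientation; feed is the mean speed in m/s. With max_force (N) it stops when the force on the tool has changed by that much, and returns True; else False.
- robot.move_j(angles): joint-space move.
- robot.command_gripper(opening, grasp_force=None): finger opening in m; grasp_force is the grip in N (None keeps the last); returns when the fingers have stopped.
- robot.hold(seconds).
- robot.solve_ik(position, orientation): joint angles nearest the present ones, or None.
- robot.read_camera(name): name is "scene" or "top" or "wrist"; returns a dict with "pixels" (480x640x3 uint8, blue, green, red), "fx", "fy", "cx", "cy" (pixels), "world_from_camera" (4x4, takes a point from camera to world coordinates). Camera axes: x right, y down, z forward; pixel columns grow to the right and rows downward; lengths in m; the calibration is good to about 2 mm. A picture is of the moment at which its call begins. There is no depth.
A pose or a line that the arm cannot do raises robot.PlanningError and nothing moves.
- robot.sign_off(): hands the job in, once; it reports no verdict.
Readings, each from a call of its own:
- robot.get_clock(): time.
- robot.get_qpos(): joint angles.
- robot.get_qvel(): joint speeds.
- robot.get_tau(): joint torques, N m.
- robot.get_ee_pos(): TCP position.
- robot.get_tool_rot(): TCP orientation.
- robot.get_contact_force(): force on the tool from outside, world axes, zero at the start.
- robot.get_torque(): the same for the moment, N m.
- robot.get_gripper_width(): finger opening in m.
Only numpy, scipy, OpenCV 4.12 (cv2) and the standard library are available. Lean on these libraries where they do the work, as an engineer would, in place of code of your own. Each camera call takes 0.05 s, during which the arm holds its last target.

TASK

Push the tilted-out bin gently until it is fully shut against its stop, then turn the knob on top of its case clockwise until the sprung locking pin drops all the way down into its notch, and let go. Never push hard on the bin, and stop turning once the pin is in: do not force the knob on against it. Leave the other things on the bench where they are.

Things in the scene. Friction and masses are not known exactly. Their poses are not given: they have to be found in the camera images.
- case: the grey steel bin case, fixed to the bench, 166 deep (x) x 240 wide (y) x 178 high. Origin: centre of its underside; x points to its back, so its open front looks to its -x; z up.
- bin: grey plastic tilt-out bin in the case's front, full of trays (0.6 kg). Origin: middle of its hinge line, at x -83, z 15 in the case's frame; hinge along y. Shut: axes parallel to the case's, against a rigid stop. It starts with its top leaning to the case's -x by 0.2 to 0.45 rad, stays where left, moves at about 3 N at the top. Flat front panel 226 wide, z 0 to 150, outer face at x -12.
- bin_push (a point): a good point to push: on the bin panel's outer face, 125 above the hinge, 70 to the -y side of the middle. The case's top is bare behind it, so there is room for the gripper; in the middle the pin and knob are in the way.
- bin_slot (a point): middle of a slot 12 wide (x) in a steel lip behind the bin panel's top edge, hidden under the case's top. Only with the bin fully shut is it under the pin, whose foot (8 diameter) then drops into it and locks the bin.
- knob: black knob on the case's top, turns about the upright axis through its origin (on the case's top, 178 above the bench, at x -12, y 0 in the case's frame). Round skirt of 80 diameter, top 31 above the origin; on it a grip bar 48 long (knob's x), 14 thick (its y), 31 to 63 above the origin. Turns stiffly (about 0.2 N m). Lock: clockwise from above.
- knob_grip (a point): middle of the knob's grip bar, on the axis, 48 above the knob's origin. Room for the fingers on both sides of the bar, above the skirt.
- pin: steel locking pin (sprung follower), upright in a guide in front of the knob at x -60, y 0 in the case's frame. Origin on its axis, 178 above the bench while the cam holds it up. A spring presses it down with about 6 N; over the notch, bin shut, it slides down the notch's ramp and drops 9 in all within about 0.3 rad of turn. With the bin not shut it lands on the bin's lip after 3 to 4.
- pin_head (a point): middle of the top of the pin's flat round head, 16 diameter, 27.5 above the pin's origin: seen from above, it goes down with the pin.
- pin_nose (a point): underside of the pin's nose (8 thick), which rides on the cam disc under the knob's skirt, 32 from the axis. The cam's notch is hidden. The pin is fully in after 0.5 to 1.5 rad of clockwise turn from the start, different each time; then about 0.08 rad of free turn is left before the notch's steep far wall meets the nose, and turning on strains the pin (rising torque).
- screwdriver: bystander: yellow-handled screwdriver, 200 long, lying (mm). Leave it alone.
- fuse_holder: bystander: white ceramic fuse holder, 26 x 60 x 28, standing on the rear left corner of the case's top (mm). Leave it alone.
- impeller: bystander: stainless pump impeller, a disc of 84 diameter with blades and a hub, 24 high (mm). Leave it alone.
- nozzle: bystander: blue plastic spray nozzle, 70 long, 30 thick, lying (mm). Leave it alone.
- washer_tray: bystander: empty white divided tray, 100 x 140 x 22 (mm). Leave it alone.
- coupling: bystander: dark steel sleeve, 40 diameter, 30 high (mm). Leave it alone.
- grease_jar: bystander: grey jar with a metal cap, 60 diameter, 65 high (mm). Leave it alone.

How it is judged:
By the outcome, as a careful person would: the job done as asked, in the order asked, and still so for the second after the job is handed in, with the robot touching nothing.
It also fails if it takes over 67 s, if anything falls off the work surface, if the arm or the gripper's body presses on something with over 40 N, if the wrist force passes 120 N, or if a joint passes its speed limit or range.

## Working session

There is one attempt and no reset: what is moved stays moved. The work goes in short steps, each a Python script; the robot and the scene stay as the last script left them, time stands still between calls to the robot, and variables do not carry over. Pictures are saved under pics/ and viewed, and the job is handed in when it is done.

```bash
mkdir -p pics; ls
python3 - <<'E'
from workcell import robot
import cv2,numpy as np
for n in ["scene","top","wrist"]:
    c=robot.read_camera(n); cv2.imwrite(f"pics/{n}0.png",c["pixels"])
    print(n,c["fx"],c["fy"],c["cx"],c["cy"]); print(np.round(c["world_from_camera"],4).tolist())
print(robot.get_clock(),robot.get_tool_rot(),robot.finger_overhang)
E
```

```text
pics
scene 538.150689613514 538.150689613514 316.85426173659386 228.56903814562278
[[-0.8643, 0.4184, -0.279, 0.8975], [0.5027, 0.7346, -0.4557, 0.5613], [0.0142, -0.5341, -0.8453, 1.0809], [0.0, 0.0, 0.0, 1.0]]
top 501.06913407314204 501.06913407314204 320.05343536018563 239.41443067032608
[[0.0253, -0.991, 0.1316, 0.4752], [-0.9997, -0.026, -0.0035, 0.0644], [0.0069, -0.1315, -0.9913, 1.1303], [0.0, 0.0, 0.0, 1.0]]
wrist 415.03575766819955 415.03575766819955 318.13894189643173 236.64942497576962
[[0.3501, -0.8973, -0.2689, 0.2785], [-0.9367, -0.3361, -0.0979, -0.5376], [-0.0025, 0.2862, -0.9582, 0.374], [0.0, 0.0, 0.0, 1.0]]
0.15 [-1.55782313  1.56949909  1.94053504] 0.014
```

View pics/scene0.png

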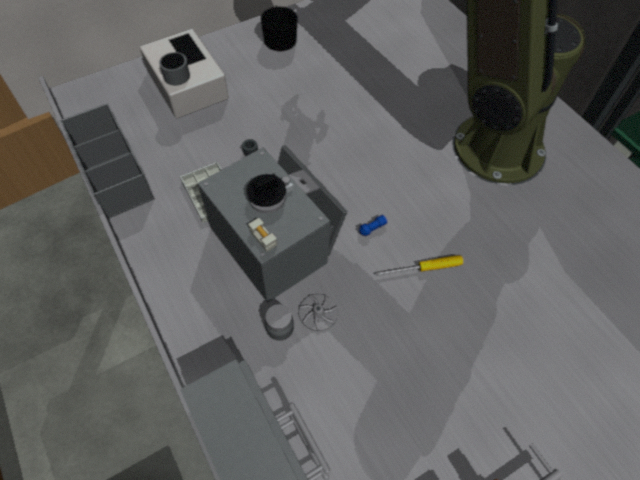

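View pics/top0.png

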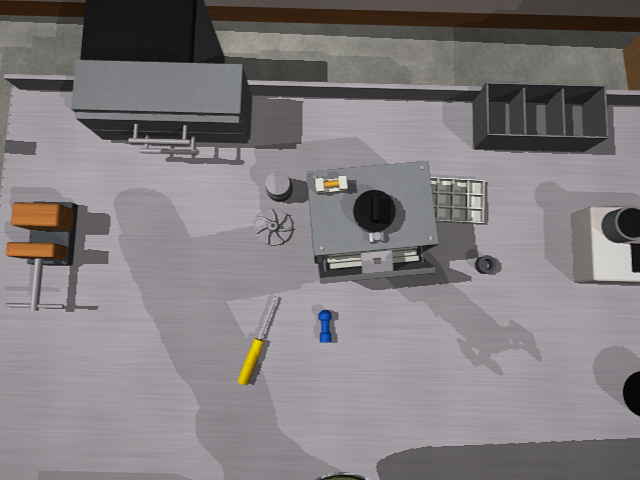

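The top view shows the case top at about (308..438, 161..258), the knob at (375,211), the pin at (376,237) and the bin leaning out toward the bottom of the image. I'll zoom in for accuracy.

```bash
cat > h.py <<'E'
import cv2,numpy as np
from workcell import robot
def ray(c,u,v,z):
    T=np.array(c["world_from_camera"]); d=T[:3,:3]@np.array([(u-c["cx"])/c["fx"],(v-c["cy"])/c["fy"],1]); o=T[:3,3]
    return o+d*(z-o[2])/d[2]
def proj(c,p):
    T=np.array(c["world_from_camera"]); q=T[:3,:3].T@(np.array(p)-T[:3,3]); return np.array([c["fx"]*q[0]/q[2]+c["cx"],c["fy"]*q[1]/q[2]+c["cy"]])
def crop(c,u0,v0,u1,v1,k,name,g=1.0):
    im=c["pixels"][v0:v1,u0:u1]; im=cv2.resize(im,None,fx=k,fy=k,interpolation=cv2.INTER_CUBIC)
    im=np.clip(255*(im/255.)**g,0,255).astype(np.uint8); cv2.imwrite("pics/"+name,im)
E
python3 - <<'E'
from h import *
c=robot.read_camera("top"); crop(c,290,145,450,295,5,"t1.png",0.6)
E
```

```text
(no output)
```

View pics/t1.png

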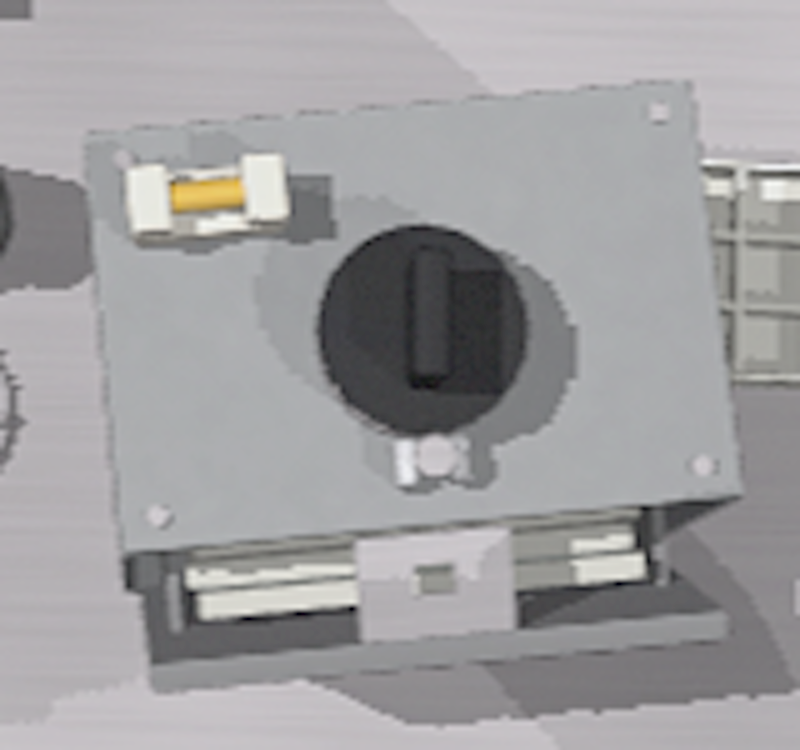

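Run:
```python
from h import *
c=robot.read_camera("top")
P=lambda u,v,z: ray(c,290+(u-2)/5,145+(v-2)/5,z)
BL,BR,FR,FL=[P(*p,.178) for p in [(86,132),(692,82),(742,493),(125,552)]]
print(BL,BR,FR,FL)
ctr=(BL+BR+FR+FL)/4; ydir=(BL-BR)+(FL-FR); xdir=(BL-FL)+(BR-FR)
a1=np.arctan2(-ydir[0],ydir[1]);a2=np.arctan2(xdir[1],xdir[0]);print("ctr",ctr,"yaw",a1,a2,[np.linalg.norm(a-b) for a,b in [(BL,BR),(FL,FR),(BL,FL),(BR,FR)]])
yaw=(a1*240+a2*166)/406; X=np.array([np.cos(yaw),np.sin(yaw),0]);Y=np.array([-X[1],X[0],0])
print("knob from case",ctr-.012*X,"pin",ctr-.060*X)
print("skirt",P(422,331,.209),"pinhead",P(438,457,.2055))
t,b=P(430,248,.241),P(430,378,.241);print("bar",t,b,(t+b)/2,np.linalg.norm(t-b),np.arctan2(*(t-b)[1::-1]))
# bin top outer edge corners
h=ctr-.083*X; 
for th in np.arange(.15,.5,.05):
    o=[]
    for s in (113,-113):
        lx,lz=-.012,.150
        x=lx*np.cos(th)-lz*np.sin(th); z=lz*np.cos(th)-lx*np.sin(th)*-1*-1 if 0 else lz*np.cos(th)+lx*np.sin(th)
        w=h+x*X+Y*s/1000; w[2]=.015+z; o+=list(((proj(c,w)-[290,145])*5+2).round(0))
    print(round(th,2),o)
```

```text
[0.73568754 0.09030963 0.178     ] [ 0.76228562 -0.14665294  0.178     ] [ 0.60027927 -0.16536247  0.178     ] [0.5713908  0.07068427 0.178     ]
ctr [ 0.66741081 -0.03775538  0.178     ] yaw 0.11677174620805614 0.11694641090438551 [np.float64(0.23845066330977865), np.float64(0.23780792001842033), np.float64(0.16546471638410953), np.float64(0.1630831251296835)]
knob from case [ 0.65549263 -0.03915431  0.178     ] pin [ 0.60781991 -0.04475003  0.178     ]
skirt [ 0.65417451 -0.03836317  0.209     ] pinhead [ 0.60723606 -0.04525627  0.2055    ]
bar [ 0.67863874 -0.03735621  0.241     ] [ 0.63082605 -0.03786829  0.241     ] [ 0.6547324  -0.03761225  0.241     ] 0.04781543286170585 0.010709857822309194
0.15 [np.float64(148.0), np.float64(644.0), np.float64(728.0), np.float64(591.0)]
0.2 [np.float64(150.0), np.float64(663.0), np.float64(729.0), np.float64(610.0)]
0.25 [np.float64(152.0), np.float64(681.0), np.float64(730.0), np.float64(628.0)]
0.3 [np.float64(153.0), np.float64(700.0), np.float64(731.0), np.float64(647.0)]
0.35 [np.float64(155.0), np.float64(718.0), np.float64(731.0), np.float64(665.0)]
0.4 [np.float64(156.0), np.float64(736.0), np.float64(731.0), np.float64(683.0)]
0.45 [np.float64(158.0), np.float64(753.0), np.float64(731.0), np.float64(700.0)]
```

```bash
cat >> h.py <<'E'
from scipy.spatial.transform import Rotation as Ro
yaw=.1168; X=np.array([np.cos(yaw),np.sin(yaw),0]);Y=np.array([-X[1],X[0],0]);Z=np.array([0,0,1.])
ctr=np.array([.6672,-.0377,0]); knob=ctr-.012*X
def case(x,y,z): return ctr+x*X+y*Y+z*Z
def rpy(tx,ty):
    M=np.stack([tx,ty,np.cross(tx,ty)],1); return Ro.from_matrix(M).as_euler("xyz")
E
python3 - <<'E'
from h import *
R=Ro.from_euler("xyz",robot.get_tool_rot()).as_matrix()
print(R.round(2).tolist()); p=robot.get_ee_pos()
c=robot.read_camera("wrist");print("cam in tool",R.T@(c["world_from_camera"][:3,3]-p))
t=.4
for s in (1,-1):
    o=rpy(np.sin(t)*X-np.cos(t)*Z,s*Y); print(s,o,robot.solve_ik(case(-.20,-.07,.16),o),robot.solve_ik(case(-.095-.012,-.07,.152),o))
for s in (1,-1):
  for a in (.011,-.8,-1.6):
    d=np.array([-np.sin(a),np.cos(a),0]); print(s,a,robot.solve_ik(knob+.228*Z,rpy(-Z,s*d)))
E
```

```text
[[-0.0, 0.35, -0.94], [0.0, -0.94, -0.35], [-1.0, -0.0, 0.0]]
cam in tool [-0.1294098   0.00132545 -0.07315717]
1 [0.         1.17079633 0.1168    ] [-0.38839093 -0.0947491  -0.79541042  0.51577376  0.18960253 -0.47114225] [-0.29169766  0.07313174 -0.65282481  0.4747163   0.15531271 -0.37936601]
-1 [3.14159265 1.17079633 0.1168    ] [-0.38839093 -0.0947491  -0.79541042  0.51577376  0.18960253  2.67045041] [-0.29169766  0.07313174 -0.65282481  0.4747163   0.15531271  2.76222665]
1 0.011 [-0.05959592  0.42803284  0.07728368  1.22004716  0.         -0.07059592]
1 -0.8 [-0.05959592  0.42803284  0.07728368  1.22004716  0.          0.74040408]
1 -1.6 [-0.05959592  0.42803284  0.07728368  1.22004716  0.          1.54040408]
-1 0.011 [-0.05959592  0.42803284  0.07728368  1.22004716  0.          3.07099674]
-1 -0.8 [-0.05959592  0.42803284  0.07728368  1.22004716  0.         -2.40118857]
-1 -1.6 [-0.05959592  0.42803284  0.07728368  1.22004716  0.         -1.60118857]<sys>:0: UserWarning: Gimbal lock detected. Setting third angle to zero since it is not possible to uniquely determine all angles.
```

Run:
```python
from h import *
t=.4; o=rpy(np.sin(t)*X-np.cos(t)*Z,Y)
robot.command_gripper(0.0,20)
p=robot.get_ee_pos(); robot.line_to([p[0],p[1],.30],feed=.2)
robot.goto(case(-.21,-.07,.24),o)
robot.line_to(case(-.19,-.07,.1486),feed=.1)
print(robot.get_clock(),robot.get_contact_force(),robot.get_gripper_width())
r=robot.line_to(case(-.113,-.07,.1486),feed=.03,max_force=6)
q=robot.get_ee_pos()-ctr;print(r,"case x,y,z",q@X,q@Y,q[2],robot.get_contact_force(),robot.get_clock())
c=robot.read_camera("top"); crop(c,290,145,450,295,5,"t2.png",0.6)
```

```text
4.4083 [-0.46318604  0.11247522 -0.64743828] 8.204606821614941e-05
False case x,y,z -0.11298500520737809 -0.07002903524361158 0.14862651939229693 [-1.32078546  0.36357642  1.37112846] 7.125
```

View pics/t2.png

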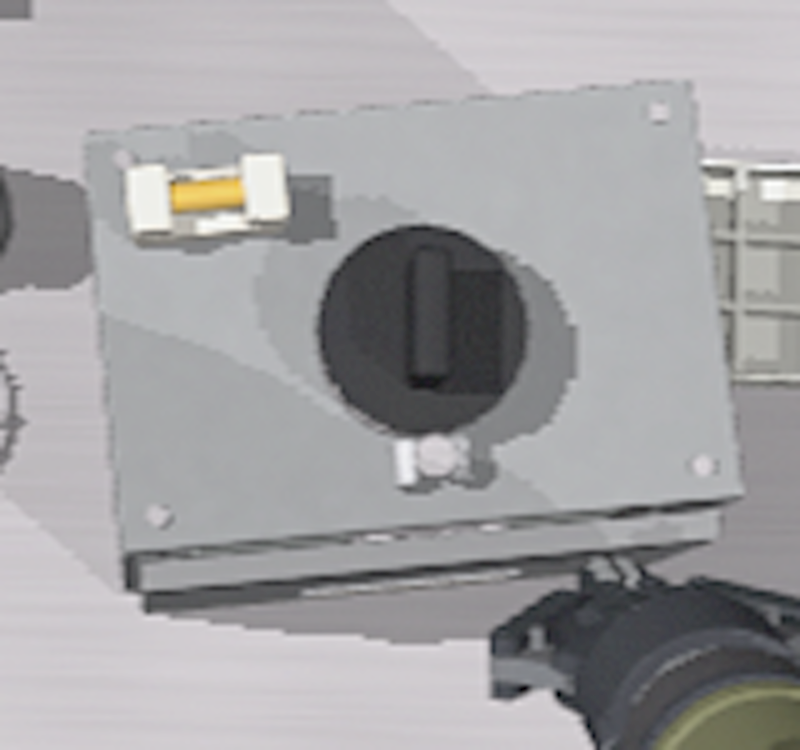

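The bin has nearly closed. I'll keep pushing slowly until it meets the stop.

Run:
```python
from h import *
for k in range(2):
    x0=(robot.get_ee_pos()-ctr)@X
    r=robot.line_to(case(x0+.008,-.07,.1486),feed=.008,max_force=6)
    q=robot.get_ee_pos()-ctr;print(r,q@X,q@Y,q[2],robot.get_contact_force()@X,robot.get_clock())
    if r: break
c=robot.read_camera("top"); crop(c,290,145,450,295,5,"t3.png",0.6)
```

```text
True -0.1110884545429088 -0.06983392908559866 0.14787443318050697 0.11318123815349987 7.7
```

View pics/t3.png

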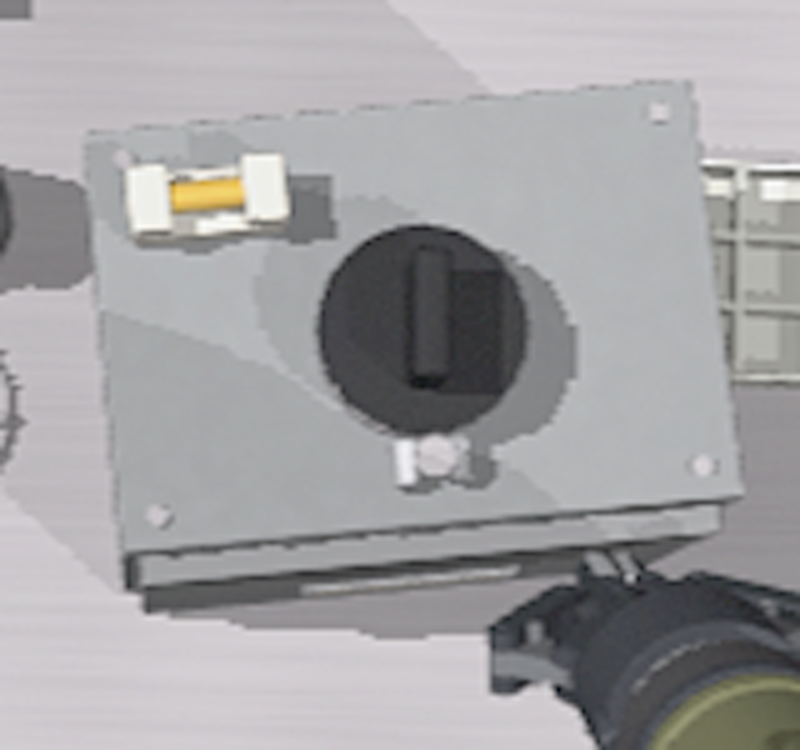

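Run:
```python
from h import *
c=robot.read_camera("top")
for th in (0,.02,.04):
  for lx in (-.012,):
    print(th,[((proj(c,case(-.083+lx*np.cos(th)-.15*np.sin(th),s,.015+.15*np.cos(th)+lx*np.sin(th)))-[290,145])*5+2).round(0).tolist() for s in (.113,-.113)])
x0=(robot.get_ee_pos()-ctr)@X
for k in range(5):
    r=robot.line_to(case(x0+.001*(k+1),-.07,.1486),feed=.005,max_force=6)
    q=robot.get_ee_pos()-ctr;print(r,q@X,q[2],robot.get_contact_force()@X,robot.get_clock())
    if r or robot.get_contact_force()@X<-8: break
c=robot.read_camera("top"); crop(c,290,145,450,295,5,"t4.png",0.6)
```

```text
0 [[143.0, 586.0], [723.0, 533.0]]
0.02 [[144.0, 594.0], [724.0, 541.0]]
0.04 [[144.0, 602.0], [724.0, 549.0]]
False -0.11082755841137742 0.14814674387236892 -0.8138688810570939 8.2833
True -0.1111307868907763 0.14736295955438788 0.4272190812528069 8.5333
```

View pics/t4.png

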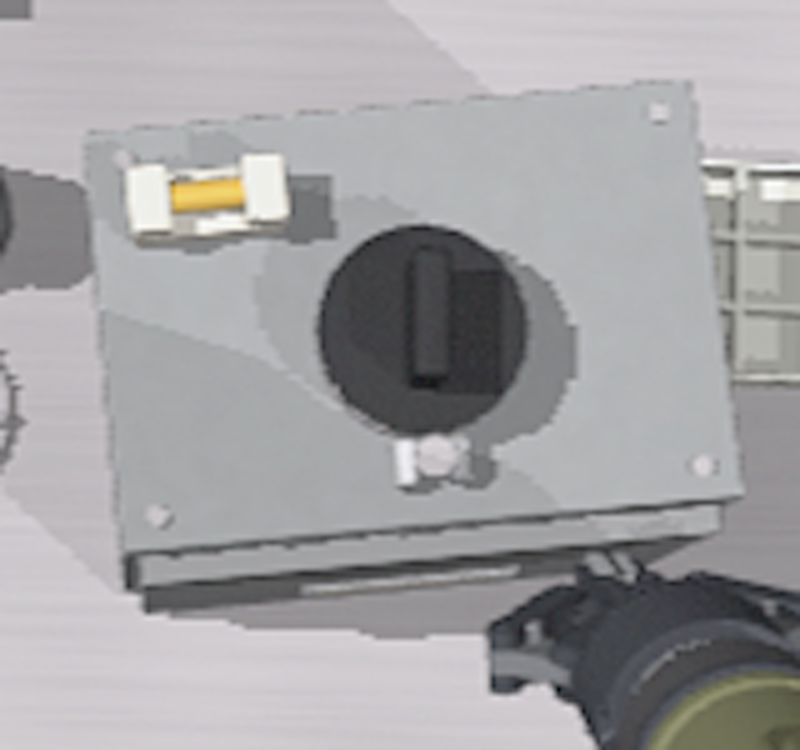

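The panel's top edge is at about (143,588) to (720,532), which matches the shut prediction, and two pushes stopped at the same place. I'll back off and go to the knob.

Run:
```python
from h import *
robot.line_to(case(-.15,-.07,.1486),feed=.08)
robot.line_to(case(-.17,-.07,.31),feed=.15)
a=.011; d=np.array([-np.sin(a),np.cos(a),0]); o=rpy(-Z,d)
robot.command_gripper(0.045)
k=knob+[-.0005,0.0008,0]
robot.goto(k+.31*Z,o)
print(robot.get_ee_pos(),k,robot.get_qpos(),robot.get_clock(),robot.get_contact_force())
c=robot.read_camera("wrist"); cv2.imwrite("pics/w1.png",c["pixels"])
print(proj(c,case(-.06,0,.2055)),proj(c,case(-.06,0,.1965)))
c=robot.read_camera("top"); crop(c,290,145,450,295,5,"t5.png",0.6)
```

```text
[ 0.65498167 -0.03794802  0.30892533] [ 0.65478176 -0.03829842  0.        ] [-5.77834250e-02  4.13333786e-01  2.37511641e-01  1.39628039e+00
 -1.85104266e-04 -6.98321940e-02] 11.6833 [0.6114169  0.58867403 0.18732564]
[308.64560392 159.30429868] [308.97827157 157.66420218]<sys>:0: UserWarning: Gimbal lock detected. Setting third angle to zero since it is not possible to uniquely determine all angles.
```

View pics/w1.png

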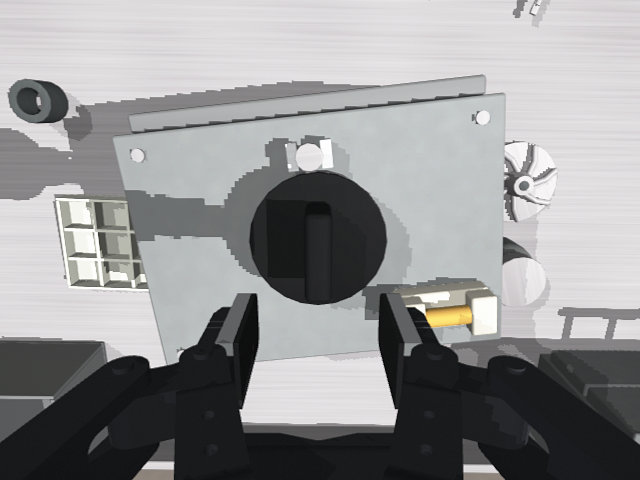

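View pics/t5.png

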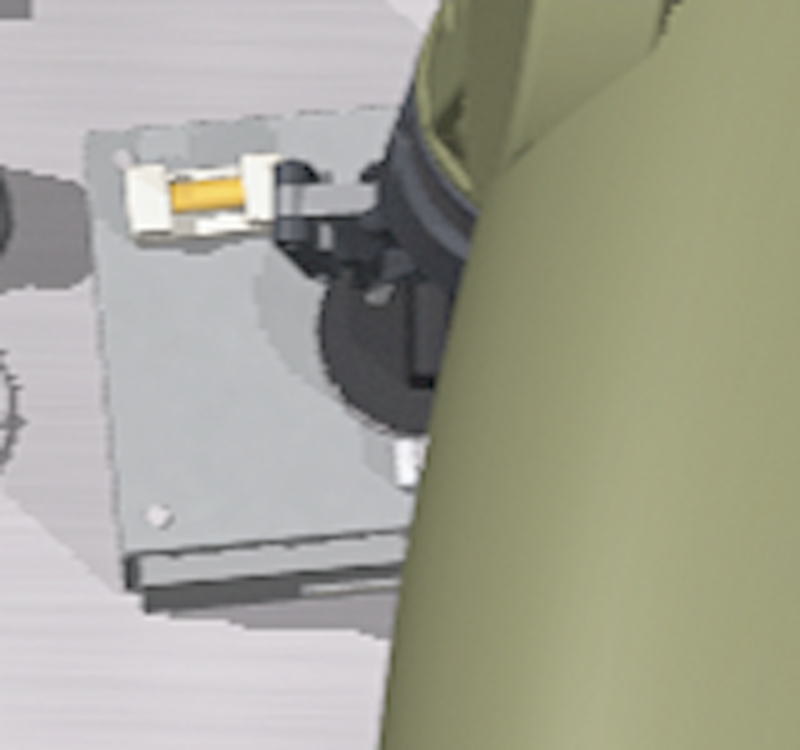

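The wrist view shows the knob skirt centred near (318,238), the bar upright at u≈318, and the pin head at (310,157), within 2 px of the prediction. I'll descend and grip.

```bash
python3 - <<'E' 2>/dev/null
from h import *
c=robot.read_camera("wrist")
print("skirt",ray(c,318,238,.209),"bar far/near",ray(c,318,208,.241),ray(c,318,302,.241),"pin",ray(c,310,157,.2055))
p=robot.get_ee_pos()
k=knob+[-.0005,0.0008,0]
r=robot.line_to(k+.2285*Z,feed=.06,max_force=8)
print(r,robot.get_ee_pos(),robot.get_contact_force(),robot.get_clock())
c=robot.read_camera("wrist"); cv2.imwrite("pics/w2.png",c["pixels"])
print(proj(c,case(-.06,0,.2055)),proj(c,case(-.06,0,.1965)))
E
```

```text
skirt [ 0.65191561 -0.0400809   0.209     ] bar far/near [ 0.62689866 -0.04036016  0.241     ] [ 0.67736198 -0.03981205  0.241     ] pin [ 0.60583176 -0.04504309  0.2055    ]
False [ 0.65506627 -0.03830386  0.22899982] [ 0.3711026   0.97596868 -0.59546411] 13.3417
[304.86440181 181.76460403] [305.55460991 178.10466309]
```

View pics/w2.png

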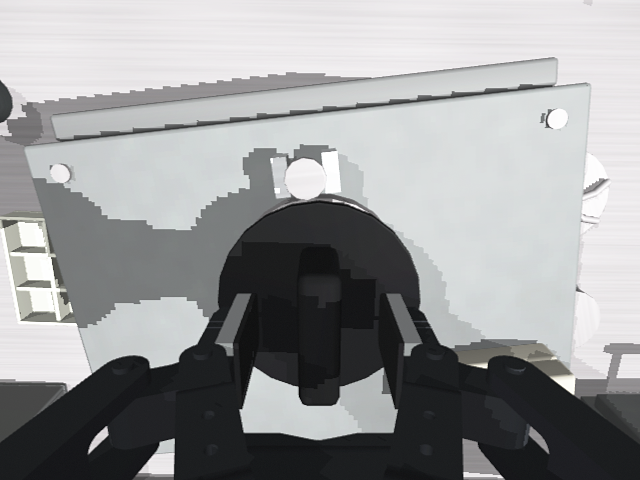

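```bash
cat >> h.py <<'E'
def head(c,z0=.2055):
    """nearest-to-prediction bright round blob; returns centre,radius by Hough"""
    u,v=proj(c,case(-.06,0,.201)); 
    x0,y0=int(max(u-50,0)),int(max(v-50,0))
    g=cv2.cvtColor(c["pixels"],cv2.COLOR_BGR2GRAY)[y0:y0+100,x0:x0+100]
    g=cv2.resize(g,None,fx=4,fy=4,interpolation=cv2.INTER_CUBIC)
    h=cv2.HoughCircles(g,cv2.HOUGH_GRADIENT_ALT,1.5,400,param1=150,param2=.6,minRadius=66,maxRadius=110)
    if h is None: return None
    h=h[0][0]; return x0+h[0]/4,y0+h[1]/4,h[2]/4
def step(da,name=None):
    q=np.array(robot.get_qpos()); Q.setdefault("t",q.copy())
    Q["t"][5]+=da; robot.move_j(Q["t"])
    T=robot.get_torque();c=robot.read_camera("wrist")
    a=proj(c,case(-.06,0,.2055));b=proj(c,case(-.06,0,.1965));h=head(c)
    print("j6 %.3f cmd %.3f Tz %.3f F %s t %.2f"%(robot.get_qpos()[5],Q["t"][5],T[2],np.round(robot.get_contact_force(),1),robot.get_clock()),"up",a.round(1),"dn",b.round(1),"head",None if h is None else np.round(h,1))
    u,v=((a+b)/2).astype(int); im=c["pixels"][max(v-60,0):v+60,max(u-60,0):u+60]
    return cv2.resize(im,(260,260),interpolation=cv2.INTER_CUBIC)
Q={}
E
python3 - <<'E' 2>&1
from h import *
ims=[step(0)]
robot.command_gripper(0.0,60); print(robot.get_gripper_width(),robot.get_ee_pos())
for i in range(4): ims.append(step(.1))
cv2.imwrite("pics/m1.png",np.vstack([np.hstack(ims[:3]),np.hstack(ims[3:]+[ims[0]*0])]))
E
```

```text
j6 -0.069 cmd -0.069 Tz 0.039 F [-0.3  0.1 -0.5] t 13.69 up [304.9 181.5] dn [305.6 177.8] head None
0.01271317788562862 [ 0.65503655 -0.03814996  0.22912302]
j6 0.029 cmd 0.031 Tz -0.299 F [-1.4  0.6  2.6] t 14.38 up [292.1 183.8] dn [293.5 180. ] head [290.  180.1  21.9]
j6 0.127 cmd 0.131 Tz -0.126 F [-1.4  0.4  2.9] t 14.68 up [280.1 186.9] dn [282.1 183. ] head [277.9 184.6  22.7]
j6 0.227 cmd 0.231 Tz -0.201 F [-1.6 -0.9  3.4] t 14.97 up [268.4 191.2] dn [271.  187.1] head [267.8 185.9  21.9]
j6 0.327 cmd 0.331 Tz -0.136 F [-3.2 -1.5  4.9] t 15.28 up [257.2 196.7] dn [260.4 192.3] head [255.2 192.4  21.8]
```

View pics/m1.png

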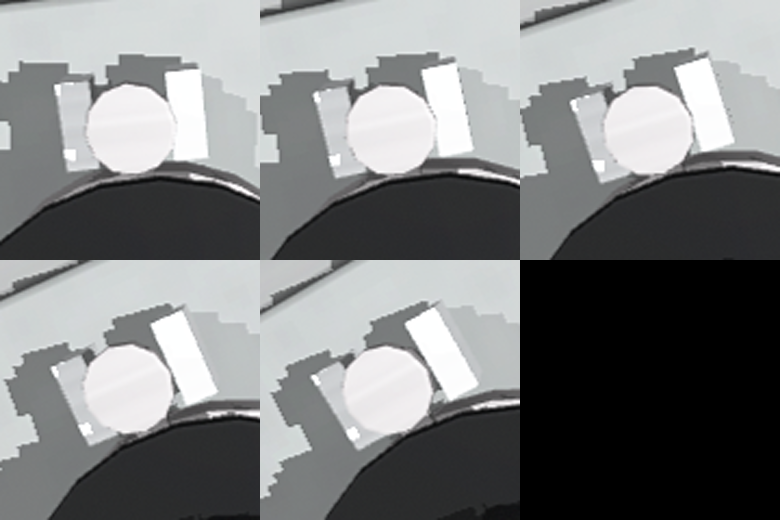

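```bash
python3 - <<'E' 2>&1
from h import *
ims=[]
for i in range(4): ims.append(step(.05))
cv2.imwrite("pics/m2.png",np.vstack([np.hstack(ims[:2]),np.hstack(ims[2:])]))
E
```

```text
j6 0.375 cmd 0.377 Tz -0.076 F [-2.8 -0.9  3.5] t 15.57 up [252.2 199.6] dn [255.7 195.1] head [250.6 197.2  20.5]
j6 0.425 cmd 0.427 Tz -0.132 F [-2.5 -2.   4.4] t 15.88 up [247. 203.] dn [250.8 198.3] head [246.4 198.4  21.2]
j6 0.475 cmd 0.477 Tz -0.093 F [-2.9 -3.7  4.7] t 16.18 up [242.1 206.7] dn [246.1 201.8] head [242.8 203.1  21. ]
j6 0.525 cmd 0.527 Tz -0.073 F [-2.2 -4.4  3.8] t 16.48 up [237.4 210.5] dn [241.6 205.4] head [236.6 209.5  21.8]
```

View pics/m2.png

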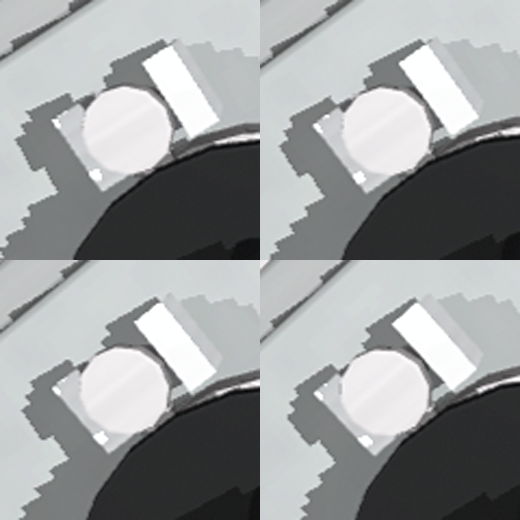

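```bash
cat >> h.py <<'E'
def head(c):
    u,v=proj(c,case(-.06,0,.201)); im=c["pixels"].astype(int)
    m=((im.min(2)>195)&(im[:,:,2]-im[:,:,1]>=3)).astype(np.uint8)
    yy,xx=np.mgrid[:480,:640]; m[(xx-u)**2+(yy-v)**2>38**2]=0
    m=cv2.morphologyEx(m,cv2.MORPH_OPEN,np.ones((5,5)))
    cs,_=cv2.findContours(m,cv2.RETR_EXTERNAL,cv2.CHAIN_APPROX_NONE)
    if not cs: return None
    k=max(cs,key=cv2.contourArea); (x,y),(a,b),_=cv2.fitEllipse(cv2.convexHull(k)); return x,y,(a*b)**.5,cv2.contourArea(k)
E
python3 - <<'E' 2>&1
from h import *
ims=[]
c=robot.read_camera("wrist");u,v=proj(c,case(-.06,0,.201)).astype(int);print(c["pixels"][v-2:v+2,u-2],c["pixels"][v-20,u+16],c["pixels"][v+12,u-22])
for i in range(4): ims.append(step(.05))
cv2.imwrite("pics/m3.png",np.vstack([np.hstack(ims[:2]),np.hstack(ims[2:])]))
E
```

```text
[[234 234 236]
 [235 235 236]
 [235 234 236]
 [234 233 236]] [255 254 254] [211 209 208]
Traceback (most recent call last):
  File "h.py", line 30, in step
    a=proj(c,case(-.06,0,.2055));b=proj(c,case(-.06,0,.1965));h=head(c)
                                                                ~~~~^^^
  File "h.py", line 42, in head
    k=max(cs,key=cv2.contourArea); (x,y),(a,b),_=cv2.fitEllipse(cv2.convexHull(k)); return x,y,(a*b)**.5,cv2.contourArea(k)
                                                 ~~~~~~~~~~~~~~^^^^^^^^^^^^^^^^^^^
cv2.error: OpenCV(4.12.0) /io/opencv/modules/imgproc/src/shapedescr.cpp:361: error: (-201:Incorrect size of input array) There should be at least 5 points to fit the ellipse in function 'fitEllipseNoDirect'
```

```bash
sed -i 's/m=((im.min(2)>195).*/g=im.mean(2); m=((g>220)\&(g<246)).astype(np.uint8)/; s/if not cs: return None/if not cs or max(map(cv2.contourArea,cs))<200: return None/' h.py
python3 - <<'E' 2>&1
from h import *
ims=[]
for i in range(4): ims.append(step(.05 if i else 0))
cv2.imwrite("pics/m3.png",np.vstack([np.hstack(ims[:2]),np.hstack(ims[2:])]))
E
```

```text
j6 0.574 cmd 0.574 Tz -0.068 F [-3.6 -3.8  4.7] t 17.12 up [233.1 214.4] dn [237.6 209.1] head [ 231.4  212.3   38.9 1128.5]
j6 0.624 cmd 0.624 Tz -0.313 F [-2.8 -4.7  4.6] t 17.43 up [228.9 218.7] dn [233.5 213.2] head [ 227.4  216.2   38.8 1110.5]
j6 0.674 cmd 0.674 Tz -0.342 F [-3.3 -3.8  5. ] t 17.73 up [224.9 223.3] dn [229.8 217.6] head [ 224.   220.    38.1 1079.5]
j6 0.724 cmd 0.724 Tz -0.391 F [-3.9 -4.3  3.7] t 18.02 up [221.4 227.9] dn [226.4 221.9] head [ 221.5  223.4   37.5 1044. ]
```

View pics/m3.png

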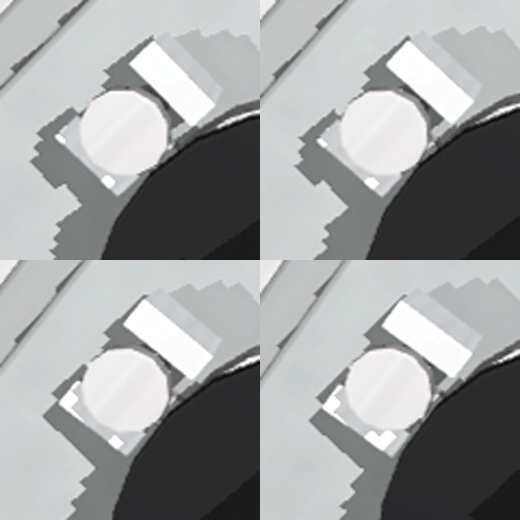

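The pin has started dropping, about 3 mm so far. I'll continue in small steps and compute the drop at each one.

```bash
cat >> h.py <<'E'
def drop(c):
    h=head(c); a=proj(c,case(-.06,0,.2055));b=proj(c,case(-.06,0,.1965)); d=b-a
    return 9*((np.array(h[:2])-a-[-1.7,-2.1])@d)/(d@d), h[3]
E
python3 - <<'E' 2>&1
from h import *
ims=[]
for i in range(3):
    ims.append(step(.04)); c=robot.read_camera("wrist"); print(drop(c))
    if abs(robot.get_torque()[2])>.7: print("stop");break
cv2.imwrite("pics/m4.png",np.hstack(ims))
E
```

```text
j6 0.764 cmd 0.764 Tz -0.339 F [-4.4 -2.9  6.4] t 18.32 up [218.7 231.5] dn [223.9 225.4] head [ 219.5  226.4   37.1 1026. ]
(np.float64(4.526389540424575), 1027.5)
j6 0.804 cmd 0.804 Tz -0.289 F [-3.4 -2.5  5. ] t 18.68 up [216.1 235.4] dn [221.3 229.1] head [ 217.6  229.3   36.7 1003. ]
(np.float64(5.7940174035504795), 1002.5)
j6 0.843 cmd 0.844 Tz -0.239 F [-3.4 -3.9  5.7] t 19.02 up [213.8 239.3] dn [219.1 232.8] head [216.  232.3  36.3 988.5]
(np.float64(6.722863746867927), 988.5)
```

View pics/m4.png

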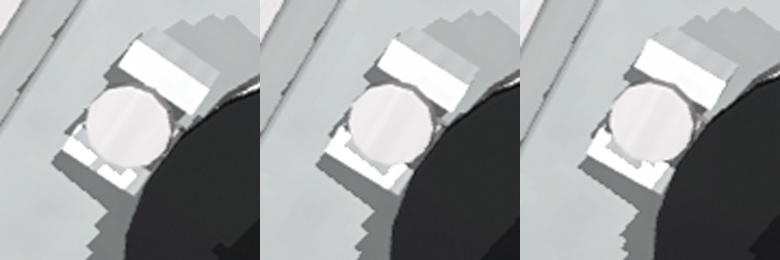

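```bash
python3 - <<'E' 2>&1
from h import *
ims=[]
for i in range(3):
    ims.append(step(.03)); c=robot.read_camera("wrist"); print(drop(c))
    if abs(robot.get_torque()[2])>.5: print("stop");break
cv2.imwrite("pics/m5.png",np.hstack(ims))
E
```

```text
j6 0.872 cmd 0.873 Tz -0.173 F [-3.6 -4.   5.2] t 19.38 up [212.2 242.2] dn [217.7 235.6] head [214.9 234.6  36.1 977. ]
(np.float64(7.447454434921773), 969.0)
j6 0.902 cmd 0.903 Tz -0.137 F [-2.8 -3.9  5.4] t 19.73 up [210.7 245.2] dn [216.2 238.4] head [213.7 237.1  35.7 950.5]
(np.float64(7.735271515163606), 956.5)
j6 0.932 cmd 0.933 Tz -0.027 F [-3.2 -4.5  4.6] t 20.07 up [209.3 248.2] dn [214.9 241.3] head [212.4 240.   35.5 944. ]
(np.float64(7.868787215787979), 944.0)
```

```bash
cat >> h.py <<'E'
def depth(T,p): return (np.array(T)[:3,:3].T@(np.array(p)-np.array(T)[:3,3]))[2]
E
python3 - <<'E' 2>&1
from h import *
for i in range(2):
    im=step(.02); 
    for k in range(3):
        c=robot.read_camera("wrist"); h=head(c); D=depth(c["world_from_camera"],case(-.06,0,.2055)); print("drop %.2f area %.0f tilt-depth %.4f  depthFromDia %.4f"%(*drop(c),D,.016*c["fx"]/h[2]),robot.get_torque()[2].round(3))
cv2.imwrite("pics/m6.png",cv2.resize(c["pixels"][150:330,120:360],None,fx=3,fy=3))
E
```

```text
j6 0.951 cmd 0.952 Tz 0.072 F [-3.7 -3.9  4.6] t 20.43 up [208.5 250.1] dn [214.1 243.1] head [211.6 241.9  35.9 950.5]
drop 7.75 area 950 tilt-depth 0.1613  depthFromDia 0.1851 0.036
drop 7.77 area 952 tilt-depth 0.1613  depthFromDia 0.1849 0.022
drop 7.77 area 952 tilt-depth 0.1613  depthFromDia 0.1849 0.012
j6 0.971 cmd 0.972 Tz 0.014 F [-3.2 -4.3  4.9] t 20.88 up [207.6 252.2] dn [213.3 245.1] head [210.8 244.   35.5 939.5]
drop 7.71 area 938 tilt-depth 0.1615  depthFromDia 0.1871 0.057
drop 7.71 area 940 tilt-depth 0.1615  depthFromDia 0.1871 0.095
drop 7.71 area 940 tilt-depth 0.1615  depthFromDia 0.1871 0.051
```

View pics/m6.png

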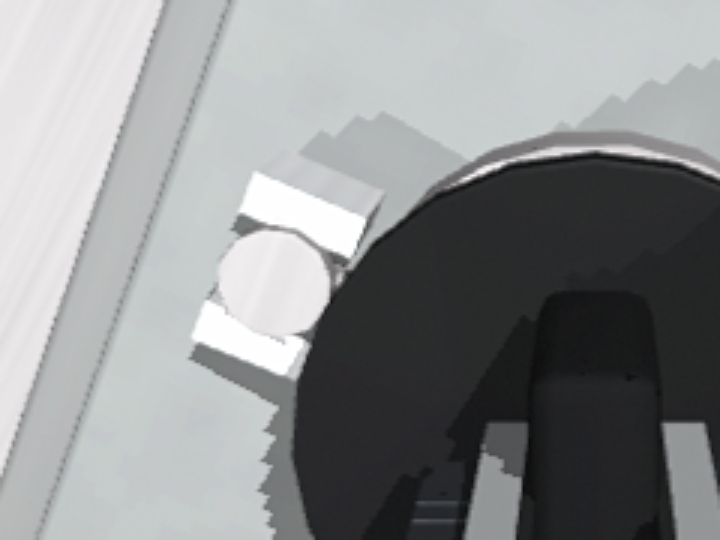

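The drop has levelled off from j6≈0.90 to 0.97, over the last 0.07 rad. The 0.3 rad ramp is complete and no torque is building up, so I'll let go without turning further.

```bash
python3 - <<'E' 2>&1
from h import *
robot.command_gripper(0.045)
p=robot.get_ee_pos(); robot.line_to(p+[0,0,.09],feed=.08)
print(robot.get_clock(),robot.get_contact_force())
robot.goto([.40,-.33,.33],rpy(-Z,Y)) 
c=robot.read_camera("scene"); cv2.imwrite("pics/scene1.png",c["pixels"])
a=cv2.imread("pics/scene0.png");f=lambda im:cv2.resize(im[140:240,240:360],None,fx=3.3,fy=3.3,interpolation=cv2.INTER_CUBIC)
cv2.imwrite("pics/cmp.png",np.hstack([f(a),f(c["pixels"])]))
print("scene up/dn",proj(c,case(-.06,0,.2055)),proj(c,case(-.06,0,.1965)))
c=robot.read_camera("top"); crop(c,290,145,450,295,5,"t6.png",0.6); cv2.imwrite("pics/top1.png",c["pixels"])
print(robot.get_clock())
E
```

```text
<sys>:0: UserWarning: Gimbal lock detected. Setting third angle to zero since it is not possible to uniquely determine all angles.
22.7083 [-0.08130116  1.08469392  0.53952827]
scene up/dn [284.21633892 180.08755556] [284.37864084 182.76359397]
24.375
```

View pics/cmp.png

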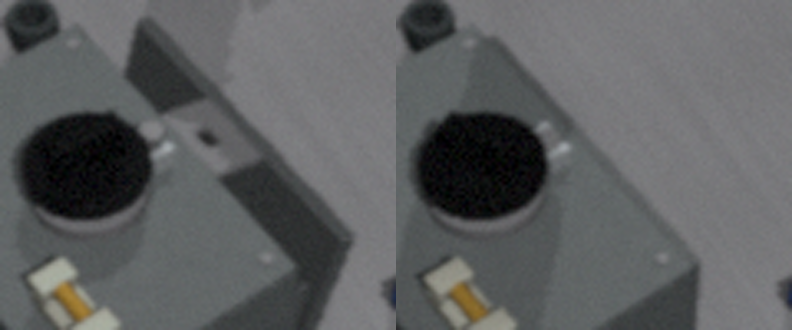

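View pics/top1.png

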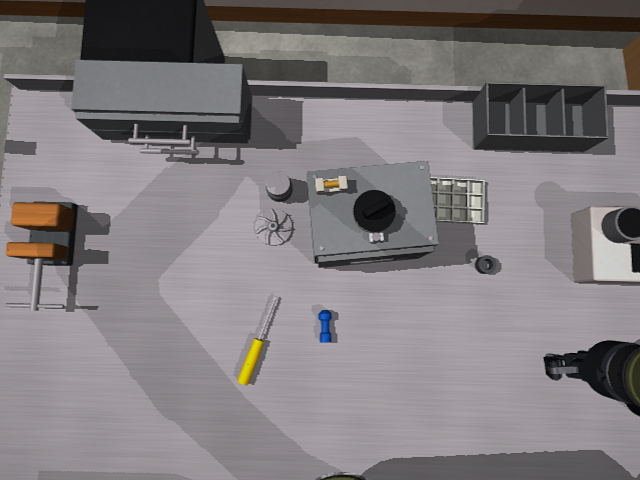

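View pics/t6.png

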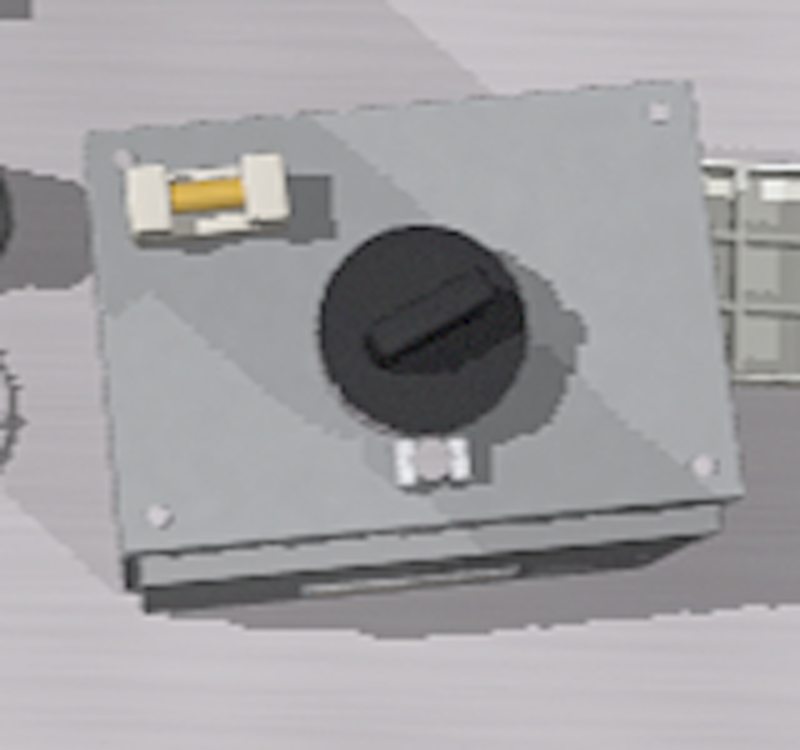

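```bash
python3 - <<'E' 2>&1
from h import *
print(robot.get_contact_force(),robot.get_clock()); robot.sign_off()
E
```

```text
[0.00339136 0.31129146 0.13310622] 24.375
the job is handed in; nothing more can be done
```

The job is handed in at 24.4 s. The bin is shut and, as far as I could measure, the pin is fully in.

- **Bin:** I pushed it slowly at the push point until a 6 N force limit stopped the arm. Two pushes stopped at the same place, and the panel's top edge matched where it should be when shut. The final overhead picture shows it still shut.
- **Pin:** I turned the knob about 1.04 rad clockwise in small steps. The pin's drop in the wrist camera began about 0.65–0.7 rad into the turn and levelled off over the last 0.07 rad of turn. No torque was building up, so I let go there.
- **Release:** I opened the gripper and moved the arm clear. The force reading is near zero.
- **Bystanders:** by eye, they are where they were in the first overhead picture.

**Disagreement:** the measured drop levelled off at about 7.7–7.9 mm, not the stated 9 mm. I put this down to camera bias of about 1 mm. The levelling-off, a ramp about 0.3 rad long, and a drop well past the 3–4 mm an open bin would allow all point to the pin being fully in. I did not make a second precise height measurement after letting go. The final pictures do show the pin head sunk between its guide blocks.

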